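# Cull the bad tape rolls, then set and clamp the display's leg

### The job

On the counter display, pick the two misshapen tape rolls (the one half as high as the others and the one with a flat side) out of the row and put them in the grey bin, leaving the three good rolls where they are. Then draw the display's spring-loaded leg out with the fingers until the outer edge of its T-foot is on the dark length mark across the board and, keeping it there, squeeze the black cam lever fully shut against the leg. Finish still squeezing and holding the leg: do not let go, and leave the hand stamp and the glue stick undisturbed.

Things in the scene. Friction and masses are not known exactly. Their poses are not given: they have to be found in the camera images.
- display: counter display, fixed: pink board 220 mm (x) by 330 mm (y), 12 mm thick. Origin: centre of its underside; x points away from the robot, y along the row of rolls and the leg. The rolls stand on it in a row at x = +70 mm, 56 mm apart in y, between lips 6 mm high at x = 33 and 107 mm. The leg lies at x = -40 mm; its guide tube fills y = -165 to -65 mm, 54 mm above the table; it slides out to +y
- grip (a point): where to take the leg, moves with it: middle of head plus shut lever (28 mm thick in x), 31 mm above the display's underside, 13 mm short (-y) of the T-foot's inner face. Axes as the display's. Open fingers straddling head and lever here from above, closing along x, can push the T-foot out (+y) with their edges, then close to squeeze the lever shut while the foot still bears on them
- foot_edge (a point): middle of the outer (+y) face of the leg's T-foot, 21 mm beyond the grip point; moves with the leg
- leg_head: the leg's head; axes as the display's. Origin on the display's underside; grip is at (-4, +7, +31) mm. Aluminium block at x = -10 to +10 mm, 16 to 46 mm high, it cannot move sideways; the lever lies on its -x side, at x = -18 to -10 mm when shut. T-foot at its +y end: black plate 8 mm thick, 90 mm wide (x = 45 mm either side of grip), 14 to 48 mm above the display's underside
- leg (a joint): how far the leg is drawn out, m: 0 is fully in (where its spring holds it), 0.105 the end of travel. It slides along the display's +y. The spring pulls it back in with 3 to 4.5 N, with little friction, so it runs back in if let go
- lever (a joint): cam lever angle, rad: 0 shut (flat on the head), 0.45 fully open; starts nearly open. Black bar 45 mm long, 8 mm thick, 20 to 42 mm above the display's underside, on an upright pin at (-10, -37) mm in x, y from grip; its free end points to +y and, open, stands out to -x, up to 33 mm from grip. A spring resists shutting with 2 N rising to 7 N at the free end and opens it if let go
- mark: the length mark: a thin dark steel strip lying across the leg's path on the board, 130 mm (x) by 5 mm (y), 1.5 mm high, not in the way of anything. Origin at its middle; axes as the display's. The leg is at length when foot_edge has the same place along y as this strip's middle
- roll_a: a kraft-paper tape roll lying flat on the display board: disc 44 mm across, 28 mm high, full round. One of the three good rolls. Origin: centre of its underside, z up
- roll_b: a kraft-paper tape roll lying flat on the display board: disc 44 mm across, 28 mm high, full round. One of the three good rolls. Origin: centre of its underside, z up
- roll_c: a kraft-paper tape roll lying flat on the display board: disc 44 mm across, 28 mm high, full round. One of the three good rolls. Origin: centre of its underside, z up
- roll_narrow: misshapen roll: same kraft paper, 44 mm across but only 14 mm high. Origin: centre of its underside, z up
- roll_flat: misshapen roll: 28 mm high, 44 mm round but with one side cut flat, D-shaped. Origin: centre of the round on its underside; the flat faces its own +y, 10 mm from the origin; so it is 44 mm wide along its own x
- bin: grey open bin, fixed, outside 160 mm (x) by 130 mm (y), 50 mm high, walls and floor 4 mm. Origin: centre of its underside
- stamp: bystander: small wooden hand stamp 42 mm high, on the board beside the leg's guide tube, robot side. Origin: centre of its underside
- glue: bystander: white glue stick 28 mm across, 60 mm high, standing on the table by the display's +y end. Origin: centre of its underside
There are look-alikes about, which are no part of the job. What is shaped like the roll_narrow but pink or red is not meant.

How it is judged (in metres and radians):
On the way, in this order (a step that is already met when the one before it is completed fails the run):
1. both misshapen rolls lie in the bin, let go (x of roll_narrow in the frame of bin between -0.078 and 0.078 m and y of roll_narrow in the frame of bin between -0.063 and 0.063 m and z of each of roll_narrow, roll_flat in the frame of bin below 0.045 m and x of roll_flat in the frame of bin between -0.078 and 0.078 m and y of roll_flat in the frame of bin between -0.063 and 0.063 m and contact force between the fingers and roll_narrow below 0.1 N and contact force between the fingers and roll_flat below 0.1 N), for 0.2 s.
2. the fingers hold the leg at the mark (5 mm), the lever still open (over 0.2 rad) (y of foot_edge in the frame of mark between -0.005 and 0.005 m and value of joint lever above 0.2 rad and contact force between the fingers and leg_head above 1 N), for 0.1 s.
At the end, for the whole second after the job is handed in: the fingers squeeze the leg and its lever with over 5 N, the lever is shut (under 0.06 rad), the T-foot's outer edge is within 5 mm of the mark and still; both misshapen rolls are in the bin, the three good rolls lie flat within 20 mm of where they were (x of roll_narrow in the frame of bin between -0.078 and 0.078 m and y of roll_narrow in the frame of bin between -0.063 and 0.063 m and z of each of roll_narrow, roll_flat in the frame of bin below 0.045 m and x of roll_flat in the frame of bin between -0.078 and 0.078 m and y of roll_flat in the frame of bin between -0.063 and 0.063 m and distance of each of roll_a, roll_b, roll_c from where it was at the start of the episode below 0.02 m and angle between each of roll_a, roll_b, roll_c's own z axis and vertical below 0.15 rad and y of foot_edge in the frame of mark between -0.005 and 0.005 m and value of joint lever below 0.06 rad and contact force between the fingers and leg_head above 5 N and velocity of joint leg between -0.01 and 0.01 m/s); the arm keeps its last pose, push and grip.
It fails at once if the lever is shut while the leg is off its mark by more than 8 mm (value of joint lever below 0.1 rad and (y of foot_edge in the frame of mark above 0.008 m or y of foot_edge in the frame of mark below -0.008 m)).
It fails at once if a bystander is shifted by 30 mm or tipped (distance of any of stamp, glue from where it was at the start of the episode above 0.03 m or angle between any of stamp, glue's own z axis and vertical above 0.4 rad).
It also fails if it takes over 61 s, if anything falls off the work surface, if the arm or the gripper's body presses on something with over 40 N, if the wrist force passes 120 N, or if a joint passes its speed limit or range.

### The arm

A 6-joint arm with a two-finger parallel gripper is mounted at the origin on the work surface. World frame = base frame: x ahead of the robot, y to its left, z up, the work surface at z = 0. Lengths are in m, angles in degrees, forces in N, time in s.
With the tool pointing down it reaches from about 0.225 to 0.725 m from the base axis. Payload 3.1 kg.
Tool frame: the origin (TCP) lies on the mounting face of the last link; the fingertips stand 173 mm ahead of it and the grasp point (between the pads) lies 155 mm ahead of it (tip_extent is the distance from the TCP to the fingertips, in m); z points along the fingers, y is the line along which they close (so a half turn about z gives the same grasp; the last joint's range is limited). The gripper opens to 85 mm and grips with 20 to 120 N. Pads are 22 mm wide; open, the fingers measure 114 mm over their backs; the gripper's body (76 mm by 85 mm) begins 54 mm behind the grasp point. The pads swing forward as they close: fully open they stand 13 mm farther back than shut.
Start: joints at [67.678, 2.75, 5.684, 92.934, 0, 82.678], TCP at [0.136, 0.507, 0.405] pointing down, gripper open.
Joint ranges: [-166.93, 166.93], [-56.73, 111.36], [-69.38, 81.34], [-121.58, 131.49], [-85.45, 84.26], [-180, 180]. Speed limits (degrees/s): [159.86, 159.86, 180, 180, 180, 180].

### API

Orientations are given as [roll, pitch, yaw] about the fixed x, y, z axes, in that order (R = Rz(yaw) Ry(pitch) Rx(roll)).
In Python, from bench import get_obs, camera, job_done, search_frame, cut_out, tip_extent gives the robot as it stands. The module is installed in compiled form; this text tells all that it offers.
- The arm moves only by the tool arm_command, never from a script. Its argument "plan" is a list of rows, each a list of 5 numbers: the opening, from 0 (shut) to 1 (fully open), then the shift along the tool's x, y, z in units of 40 mm (1.0 is 40 mm), then the turn about the tool's z in units of 6 degrees (1.0 is 6 degrees). A call has 1 to 20 rows; each row shifts and turns the commanded pose from where the row before left it, along the tool's axes as they then stand; what a row does not reach is not made up. A row lasts 1/12 s, in which the tool goes at most 41.7 mm and 7.16 degrees, less where a joint would pass 70% of its speed; a pose out of reach is approached as far as the arm can. A call is refused whole if a number of a shift passes 1 or a number of a turn 1, either way. A call with a gripper value outside its range is refused whole. The fingers move at their own pace and stop on an object; the grip force is fixed at half the most. Time passes only in rows, so rows that do not move let the fingers close. It gives the time, the measured TCP pose, the force, the opening and the grip force at its end, in the units of the state.
- get_obs(): the state, without advancing time (a new reading comes with each control period).
- camera(name): name is "side" or "top"; returns a dict with "pixels" (480x640x3 uint8, blue, green, red), "intrinsics" (3x3 intrinsics, pixels), "dist_coeffs" ([k1, k2, p1, p2, k3] as OpenCV has them; the pictures are not rectified), "extrinsics" (4x4, takes a point from camera to world coordinates). Camera axes: x right, y up, looking along -z (the intrinsics and any distortion apply to the point x, -y, -z); pixel columns grow to the right and rows downward; lengths in m; the calibration is good to about 2 mm. A picture is of the moment at which its call begins. There is no depth.
- job_done(): hands the job in; it is judged then, once.
Trained networks look in the newest picture that a camera, given by its name, has taken for a name from the list of things; names that differ only in an ending like _2 or _b are one class to them, and where a whole thing is asked for, a point or a joint stands for the part that bears it (a point fixed in the world has none). Each returns a list of dicts, best first, with "confidence" (0 to 1); they miss things now and then, are a little off and sometimes report something else, mostly with a low value. They report only what shows in the picture. A call takes as long as a camera call. They do not tell look-alikes from the thing itself.
- search_frame(camera, target): "bbox" ([left, top, right, bottom] in pixels, round what is visible of it).
- cut_out(camera, target): "region" (480x640 bool, what is visible of it) and "bbox" ([left, top, right, bottom] in pixels, round what is visible of it).
The state is a dict: "time": time; "joint_pos": joint angles; "joint_vel": joint speeds; "joint_efforts": joint torques, N m; "tcp_pos": TCP position; "tool_rot": TCP orientation; "contact_force": force on the tool from outside, world axes, zero at the start; "ft_torque": the same for the moment, N m; "width": opening from 0.0 (shut) to 1.0 (fully open); "grasp_force": force on a finger pad.
Only numpy, scipy, OpenCV 4.12 (cv2) and the standard library are available. Lean on these libraries where they do the work, as an engineer would, in place of code of your own. Each camera call takes 0.05 s, during which the arm holds its last target. There are 200 camera calls.

## Working session

There is one attempt and no reset: what is moved stays moved. The work goes in short steps, Python scripts to look and compute and a tool call to move; the robot and the scene stay as the last step left them, time stands still between calls to the robot, and variables do not carry over. Pictures are saved under pics/ and viewed, at most 10 in all, crops included, and the job is handed in when it is done.

Besides the shell and the picture viewer there is one more tool, called after "Emit:" as a command line: name --pt "numbers of a row" for each row, then --argument value for the rest. arm_command: Moves the arm, as the interface text tells. Its arguments: {"type":"object","properties":{"plan":{"type":"array","items":{"type":"array","items":{"type":"number"}}}},"required":["plan"]}

```bash
mkdir -p pics
python3 - <<'E'
from bench import *
import cv2
o=get_obs();print({k:o[k] for k in('time','tcp_pos','tool_rot','width','contact_force')})
for n in('top','side'):
    c=camera(n);cv2.imwrite(f'pics/{n}0.png',c['pixels']);print(n,c['extrinsics'].round(3).tolist(),c['intrinsics'].tolist(),c['dist_coeffs'])
    for t in('display','leg_head','lever','mark','roll_a','roll_narrow','roll_flat','bin','stamp','glue'):
        print(t,[(round(d['confidence'],2),[round(v) for v in d['bbox']]) for d in search_frame(n,t)])
E
```

```text
{'time': 0.0, 'tcp_pos': array([0.13581636, 0.50692478, 0.40350133]), 'tool_rot': array([-1.79865673e+02, -1.70586432e-02,  1.64998985e+02]), 'width': 0.9970516289858045, 'contact_force': array([-0.17049112, -0.76941068,  0.7829015 ])}
top [[0.019, 0.998, -0.06, 0.524], [-1.0, 0.019, 0.003, -0.008], [0.004, 0.059, 0.998, 1.101], [0.0, 0.0, 0.0, 1.0]] [[551.8936353263126, 0.0, 322.0724076957265], [0.0, 551.8936353263126, 233.2655869829275], [0.0, 0.0, 1.0]] [0.03866048 0.         0.         0.         0.        ]
display [(0.81, [221, 190, 410, 331])]
leg_head [(0.64, [304, 258, 412, 304]), (0.58, [279, 215, 294, 236])]
lever []
mark [(0.67, [268, 251, 287, 318])]
roll_a [(0.95, [329, 207, 352, 230]), (0.91, [244, 220, 266, 243]), (0.66, [356, 202, 382, 224])]
roll_narrow [(0.96, [179, 180, 202, 201]), (0.85, [223, 144, 251, 172]), (0.81, [302, 141, 326, 164]), (0.69, [342, 146, 362, 170]), (0.61, [299, 208, 322, 237])]
roll_flat [(0.88, [277, 214, 293, 238])]
bin [(0.56, [70, 237, 164, 334])]
stamp [(0.61, [372, 285, 392, 300])]
glue [(0.57, [213, 260, 229, 275])]
side [[0.705, 0.375
[... 164 characters left out ...]
6370824, 228.9981712088834], [0.0, 0.0, 1.0]] [-0.06463255  0.          0.          0.          0.        ]
display [(0.88, [219, 216, 388, 306])]
leg_head [(0.7, [271, 240, 359, 282]), (0.33, [349, 241, 371, 261])]
lever [(0.51, [281, 256, 304, 268]), (0.24, [351, 240, 368, 264])]
mark [(0.19, [311, 230, 328, 243])]
roll_a [(0.87, [351, 241, 369, 262]), (0.73, [273, 215, 293, 229]), (0.69, [328, 234, 348, 251])]
roll_narrow [(0.68, [364, 224, 386, 240]), (0.63, [348, 213, 365, 227]), (0.58, [314, 230, 330, 240]), (0.57, [262, 193, 278, 206])]
roll_flat [(0.67, [293, 220, 311, 236])]
bin []
stamp [(0.75, [332, 237, 347, 254]), (0.54, [313, 271, 333, 297])]
glue [(0.65, [239, 208, 250, 237])]
```

Run:
```python
import cv2
a=cv2.imread('pics/top0.png')
cv2.imwrite('pics/t1.png',cv2.resize(a[170:345,205:425],None,fx=3.4,fy=3.4,interpolation=cv2.INTER_CUBIC))
```

```text
(no output)
```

View pics/top0.png

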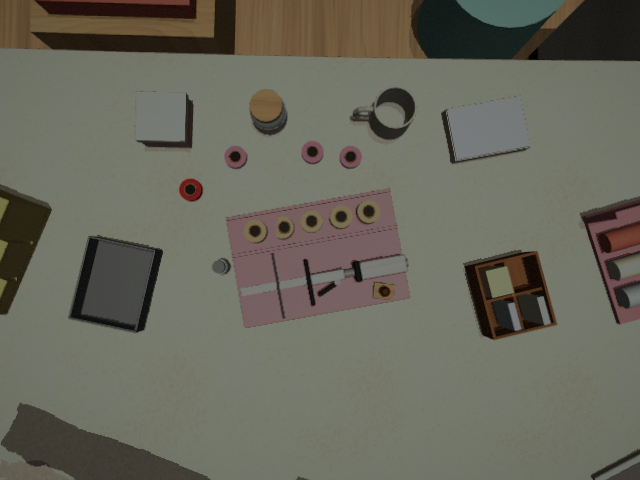

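View pics/t1.png

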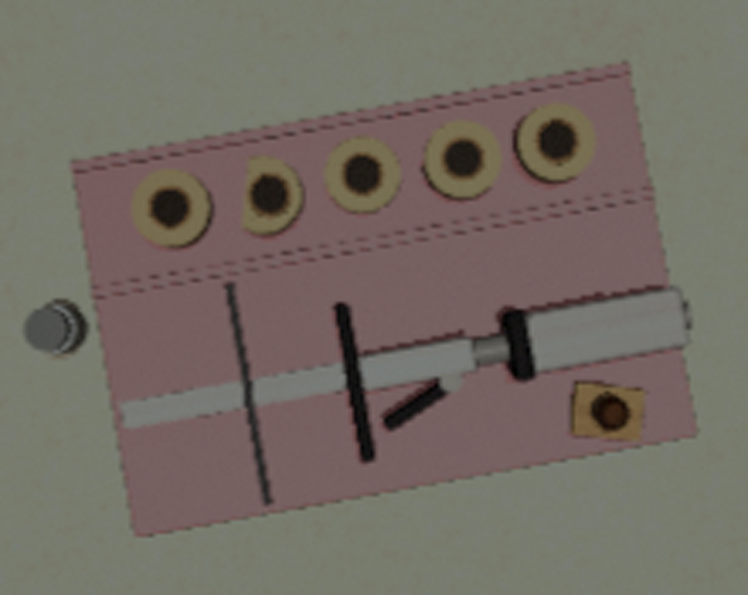

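View pics/side0.png

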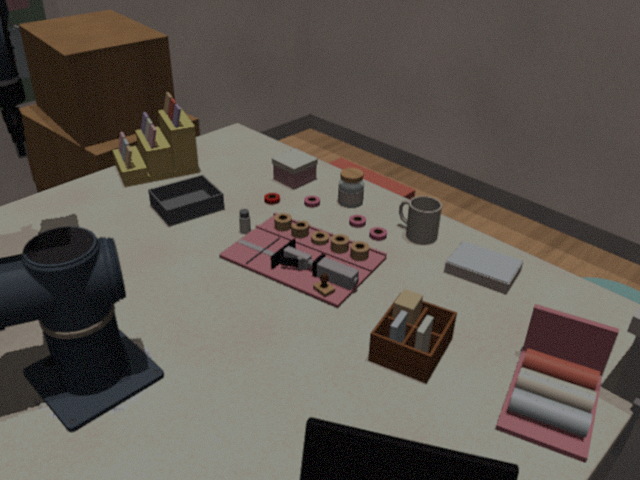

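Top view: five rolls, with the flat-sided one second from left at about (285,227). The low one looks like the third, at about (312,222). The mark runs along column ~278, the T-foot is at ~309 with the open lever below it, and the glue is at (221,266). The stamp is at (383,291) and the bin at (117,285). The side view agrees that the third roll is lower.

```bash
cat > h.py <<'E'
from bench import *
import numpy as np, cv2
from scipy.optimize import least_squares
def w(c,px,z):
    "pixels -> world on plane z"
    p=cv2.undistortPoints(np.array(px,float).reshape(-1,1,2),c['intrinsics'],c['dist_coeffs'])[:,0]
    d=np.c_[p[:,0],-p[:,1],-np.ones(len(p))]@c['extrinsics'][:3,:3].T; o=c['extrinsics'][:3,3]
    return o+d*((np.broadcast_to(z,len(p))-o[2])/d[:,2])[:,None]
def proj(c,P):
    E=np.linalg.inv(c['extrinsics']);q=np.array(P,float)@E[:3,:3].T+E[:3,3];q=q*[1,-1,-1]
    return cv2.projectPoints(q,np.zeros(3),np.zeros(3),c['intrinsics'],c['dist_coeffs'])[0][:,0]
def T(p,P):
    "display frame -> world"
    P=np.array(P,float);a=p[2];R=np.array([[np.cos(a),-np.sin(a),0],[np.sin(a),np.cos(a),0],[0,0,1]])
    return P@R.T+[p[0],p[1],0]
E
python3 - <<'E'
from h import *
c=camera('top');s=camera('side')
z=lambda L:np.array(L)/3.4+[204.65,169.65]
cor=z([(73,160),(627,62),(697,435),(137,535)])
m=[(.11,.165,.012),(.11,-.165,.012),(-.11,-.165,.012),(-.11,.165,.012)]
f=least_squares(lambda p:(proj(c,T(p,m))-cor).ravel(),[.5,0,.17]);p=f.x
print('display',p[:2],np.degrees(p[2]),f.fun.round(1));np.save('disp.npy',p)
def d(P): a=-p[2];q=(P-[p[0],p[1],0]);return np.c_[q[:,0]*np.cos(a)-q[:,1]*np.sin(a),q[:,0]*np.sin(a)+q[:,1]*np.cos(a)]
print('rolls top z.04',d(w(c,z([(172,208),(270,196),(362,174),(463,160),(556,141)]),[.04,.04,.026,.04,.04])).round(4).tolist())
for zz in(.026,.04): print('side narrow',d(w(s,[[319,237]],zz)).round(4),)
print('mark',d(w(c,z([(230,284),(268,502)]),.0135)).round(4).tolist())
print('foot top',d(w(c,z([(341,304),(368,460)]),.048)).round(4).tolist())
print('foot +y edge mid',d(w(c,z([(350,383)]),.048)).round(4).tolist())
b=[(90,237),(161,249),(139,331),(71,319)];print('bin rim',w(c,b,.05).round(3).tolist())
print('glue',w(c,[(221,266)],.06).round(3),'stamp',d(w(c,z([(608,410)]),.042)).round(3))
for t in('mark','leg_head'):
    for n,cc,zz in(('top',c,.0135),):
        r=cut_out(n,t)
        if r: 
            y,x=np.nonzero(r[0]['region']);print(t,d(w(cc,[[x.mean(),y.mean()]],zz)),len(x))
print(proj(c,T(p,[(.07,.056*k,.026) for k in(2,1,0,-1,-2)])).round(1).tolist())
E
```

```text
display [ 0.54188994 -0.00257702] 11.202549447708906 [-0.5  0.   0.6 -0.1  0.5 -0.2 -0.7  0.3]
rolls top z.04 [[0.0699, 0.1093], [0.0669, 0.0536], [0.0713, 0.0001], [0.0679, -0.0578], [0.0693, -0.1117]]
side narrow [[ 0.0625 -0.0011]]
side narrow [[ 0.0446 -0.0127]]
mark [[0.0228, 0.0865], [-0.1044, 0.0863]]
foot top [[-0.0005, 0.0244], [-0.0887, 0.0247]]
foot +y edge mid [[-0.0448, 0.0271]]
bin rim [[0.571, 0.428, 0.05], [0.551, 0.294, 0.05], [0.396, 0.329, 0.05], [0.417, 0.456, 0.05]]
glue [[0.521 0.178 0.06 ]] stamp [[-0.085 -0.113]]
leg_head [[-0.04686791 -0.01018645]] 785
[[254.7, 231.5], [283.0, 226.5], [311.3, 221.5], [339.5, 216.5], [367.7, 211.5]]
```

Emit:
arm_command --pt "0.62 0 0 0 0.97" --pt "0.62 0 0 0 0.97" --pt "0.62 0 0 0 0.97" --pt "0.62 0 0 0 0.97" --pt "0.62 0 0 0 0.97" --pt "0.62 0 0 0 0.97" --pt "0.62 0 0 0 0.97" --pt "0.62 0 0 0 0.97" --pt "0.62 0 0 0 0.97" --pt "0.62 0 0 0 0.97" --pt "0.62 0 0 0 0.97" --pt "0.62 -0.5 0.3 0 0" --pt "0.62 -0.7 0.45 0 0" --pt "0.62 -0.7 0.45 0 0" --pt "0.62 -0.7 0.45 0 0" --pt "0.62 -0.7 0.45 0 0" --pt "0.62 -0.7 0.45 0 0" --pt "0.62 -0.7 0.45 0 0" --pt "0.62 -0.7 0.45 0 0" --pt "0.62 -0.7 0.45 0 0"

```text
time: 2.97
tcp_pos: [0.3363, 0.2959, 0.4049]
tool_rot: [180.0, -0.0, 101.0]
contact_force: [0.3, 0.7, 0.1]
width: 0.616
grasp_force: 0.0
```

```bash
cat >> h.py <<'E'
def go(x,y,z,yaw=101.2,world=False):
    "units left to display-frame x,y, TCP height z (world); tool x,y along yaw"
    p=np.load('disp.npy');o=get_obs();t=o['tcp_pos'];a=np.radians(o['tool_rot'][2])
    g=np.array([x,y,z]) if world else T(p,[[x,y,z]])[0]
    e=g-t;tx=[np.cos(a),np.sin(a)];ty=[np.sin(a),-np.cos(a)]
    print('t',round(o['time'],2),'tcp',t.round(4),'rot',o['tool_rot'].round(2),'w',round(float(o['width']),3),'F',o['contact_force'].round(1),'g',round(float(o['grasp_force']),1))
    print('units left xyz',np.round([e[:2]@tx/.04,e[:2]@ty/.04,-e[2]/.04],2),'turn',round((o['tool_rot'][2]-yaw+180)%360-180,2)/6)
E
python3 -c "
from h import *
print(tip_extent if not callable(tip_extent) else tip_extent())
go(.0705,0,.191)"
```

```text
0.1734
t 2.97 tcp [0.3363 0.2959 0.4049] rot [ 1.7996e+02 -2.0000e-02  1.0099e+02] w 0.616 F [0.3 0.7 0.1] g 0.0
units left xyz [-8.3   5.39  5.35] turn -0.034999999999999996
```

Emit:
arm_command --pt "0.62 -0.7 0.45 0 0" --pt "0.62 -0.7 0.45 0 0" --pt "0.62 -0.7 0.45 0 0" --pt "0.62 -0.7 0.45 0 0" --pt "0.62 -0.7 0.45 0 0" --pt "0.62 -0.7 0.45 0 0" --pt "0.62 -0.7 0.45 0 0" --pt "0.62 -0.7 0.45 0 0" --pt "0.62 -0.7 0.45 0 0" --pt "0.62 -0.7 0.45 0 0" --pt "0.62 -0.7 0.45 0 0" --pt "0.62 -0.6 0.44 0 -0.04" --pt "0.62 0 0 0.7 0" --pt "0.62 0 0 0.8 0" --pt "0.62 0 0 0.8 0" --pt "0.62 0 0 0.8 0" --pt "0.62 0 0 0.7 0" --pt "0.62 0 0 0.4 0" --pt "0.62 0 0 0 0"

```text
time: 4.55
tcp_pos: [0.608, 0.0126, 0.2307]
tool_rot: [-179.4, -0.2, 101.2]
contact_force: [-1.4, 0.1, -0.9]
width: 0.626
grasp_force: 0.0
```

```bash
python3 -c "
from h import *
go(.0705,0,.191)
s=camera('side');cv2.imwrite('pics/s1.png',cv2.resize(s['pixels'][180:310,210:400],None,fx=4,fy=4,interpolation=cv2.INTER_CUBIC))"
```

```text
t 4.55 tcp [0.608  0.0126 0.2307] rot [-1.7941e+02 -1.7000e-01  1.0121e+02] w 0.626 F [-1.4  0.1 -0.9] g 0.0
units left xyz [-0.05  0.07  0.99] turn 0.0016666666666666668
```

View pics/s1.png

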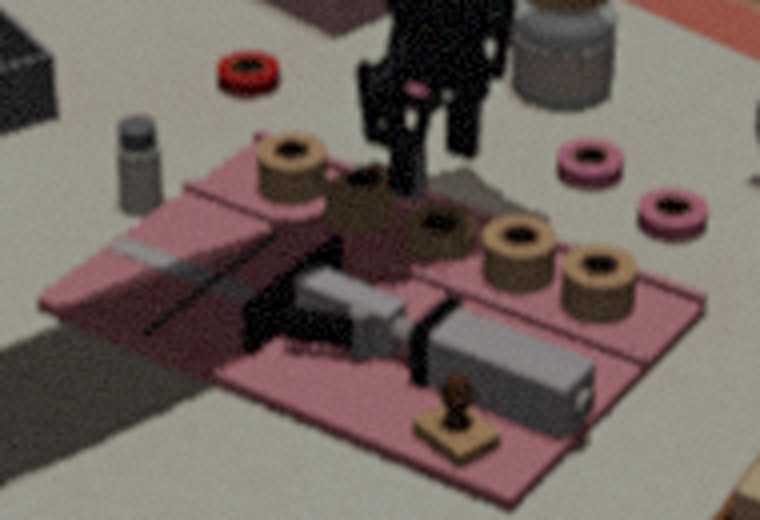

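The crop confirms that the third roll (about 440,232) is the low one, and the open fingers hover over it. Going down and closing.

Emit:
arm_command --pt "0.62 -0.05 0.06 0.4 0" --pt "0.62 0 0 0.4 0" --pt "0.62 0 0 0.2 0" --pt "0.62 0 0 0 0" --pt "0 0 0 0 0" --pt "0 0 0 0 0" --pt "0 0 0 0 0" --pt "0 0 0 0 0" --pt "0 0 0 0 0" --pt "0 0 0 0 0"

```text
time: 5.43
tcp_pos: [0.6138, 0.0108, 0.1995]
tool_rot: [179.8, 0.1, 101.2]
contact_force: [-2.9, -0.3, 7.1]
width: -0.0
grasp_force: 3.4
```

```bash
python3 -c "
from h import *
go(.0705,0,.191)"
```

```text
t 5.43 tcp [0.6138 0.0108 0.1995] rot [1.7983e+02 8.0000e-02 1.0122e+02] w -0.0 F [-2.9 -0.3  7.1] g 3.4
units left xyz [ 0.02 -0.07  0.21] turn 0.0033333333333333335
```

Emit:
arm_command --pt "0 0 0 -0.25 0" --pt "0 0 0 -0.25 0" --pt "0.65 0 0 0 0" --pt "0.65 0 0 0 0" --pt "0.65 0 0 0 0" --pt "0.65 0 0 0 0" --pt "0.65 0 0 0 0" --pt "0.65 0 0 0 0"

```text
time: 6.1
tcp_pos: [0.6129, 0.0109, 0.216]
tool_rot: [-179.9, -0.0, 101.2]
contact_force: [0.4, 0.8, -0.7]
width: 0.651
grasp_force: 0.0
```

```bash
python3 -c "
from h import *
go(.0705,0,.191)
s=camera('side');cv2.imwrite('pics/s2.png',cv2.resize(s['pixels'][200:280,270:390],None,fx=6,fy=6,interpolation=cv2.INTER_CUBIC))"
```

```text
t 6.1 tcp [0.6129 0.0109 0.216 ] rot [-1.7993e+02 -2.0000e-02  1.0122e+02] w 0.651 F [ 0.4  0.8 -0.7] g 0.0
units left xyz [ 0.01 -0.04  0.63] turn 0.0033333333333333335
```

View pics/s2.png

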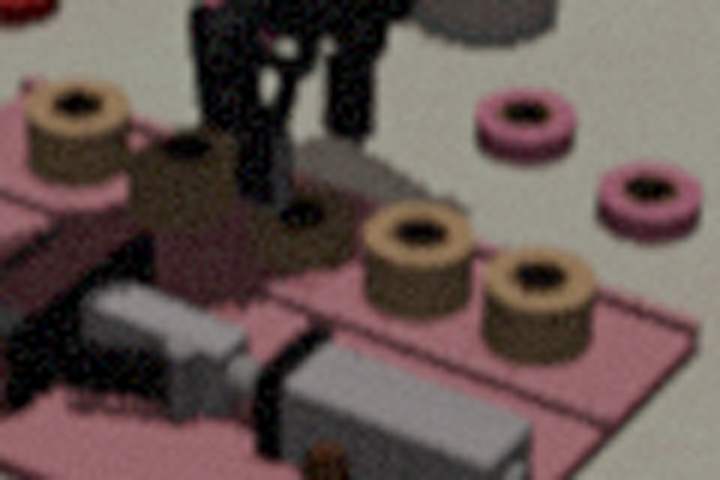

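The crop shows the fingers empty above the low roll (300,235), so the tips had stopped at its top edge. Going lower and letting it settle before closing.

Emit:
arm_command --pt "0.63 0 -0.04 0.3 0" --pt "0.63 0 0 0.32 0" --pt "0.63 0 0 0 0" --pt "0.63 0 0 0 0" --pt "0.63 0 0 0 0" --pt "0.63 0 0 0 0"

```text
time: 6.65
tcp_pos: [0.6116, 0.0106, 0.192]
tool_rot: [180.0, 0.0, 101.2]
contact_force: [0.4, -0.2, 0.5]
width: 0.629
grasp_force: 0.0
```

```bash
python3 -c "
from h import *
go(.0705,0,.191)"
```

```text
t 6.65 tcp [0.6116 0.0106 0.192 ] rot [179.99   0.   101.22] w 0.629 F [ 0.4 -0.2  0.5] g 0.0
units left xyz [ 0.02 -0.01  0.03] turn 0.0033333333333333335
```

Emit:
arm_command --pt "0.63 0 0 0.05 0" --pt "0.5 0 0 0 0" --pt "0.4 0 0 0 0" --pt "0.2 0 0 0 0" --pt "0 0 0 0 0" --pt "0 0 0 0 0" --pt "0 0 0 0 0" --pt "0 0 0 0 0"

```text
time: 7.32
tcp_pos: [0.6119, 0.0106, 0.1907]
tool_rot: [179.9, 0.0, 101.2]
contact_force: [-0.1, 0.1, 5.0]
width: 0.48
grasp_force: 60.9
```

Emit:
arm_command --pt "0 0 0 -0.3 0" --pt "0 0 0 -0.6 0" --pt "0 0 0 -0.8 0" --pt "0 0 0 -0.7 0" --pt "0 0.3 0 -0.4 0" --pt "0 0.66 -0.12 0 0" --pt "0 0.66 -0.12 0 0" --pt "0 0.66 -0.12 0 0" --pt "0 0.66 -0.12 0 0" --pt "0 0.66 -0.12 0 0" --pt "0 0.66 -0.12 0 0" --pt "0 0.66 -0.12 0 0" --pt "0 0.66 -0.12 0 0" --pt "0 0.66 -0.12 0 0" --pt "0 0.66 -0.12 0 0" --pt "0 0.66 -0.12 0 0" --pt "0 0.66 -0.12 0 0" --pt "0 0.66 -0.12 0 0.9" --pt "0 0 0 0 0.9" --pt "0 0 0 0 0.9"

```text
time: 8.98
tcp_pos: [0.48, 0.3484, 0.3015]
tool_rot: [-179.9, 0.0, 84.9]
contact_force: [-1.2, -0.0, -1.2]
width: 0.478
grasp_force: 60.6
```

```bash
python3 -c "
from h import *
go(.480,.350,.21,80,True)"
```

```text
t 8.98 tcp [0.48   0.3484 0.3015] rot [-1.7992e+02  5.0000e-02  8.4930e+01] w 0.478 F [-1.2 -0.  -1.2] g 60.6
units left xyz [ 0.04 -0.    2.29] turn 0.8216666666666667
```

Emit:
arm_command --pt "0 0 0 0.5 0.8" --pt "0 0 0 0.7 0" --pt "0 0 0 0.6 0" --pt "0 0 0 0.4 0" --pt "0 0 0 0.1 0" --pt "0 0 0 0 0" --pt "0.7 0 0 0 0" --pt "0.7 0 0 0 0" --pt "0.7 0 0 0 0" --pt "0.7 0 0 0 0" --pt "0.7 0 0 0 0" --pt "0.7 0 0 -0.4 0" --pt "0.7 0 0 -0.7 0" --pt "0.7 0 0 -0.7 0" --pt "0.7 0 0 -0.6 -0.9" --pt "0.7 0 0 0 -0.7" --pt "0.7 0 0 0 0"

```text
time: 10.4
tcp_pos: [0.4821, 0.3474, 0.3094]
tool_rot: [179.7, -0.2, 89.9]
contact_force: [-0.2, 0.1, 0.4]
width: 0.696
grasp_force: 0.0
```

Run:
```python
from h import *
p=np.load('disp.npy')
go(*T(p,[[.069,.055,.25]])[0],90,True)
c=camera('top');im=c['pixels']
print([(round(d['confidence'],2),[round(v) for v in d['bbox']]) for t in('roll_narrow','roll_flat') for d in search_frame('top',t)])
A=cv2.resize(im[225:345,50:170],None,fx=3.3,fy=3.3,interpolation=cv2.INTER_CUBIC);B=cv2.resize(im[190:250,225:285+25],(396,396*60//85),interpolation=cv2.INTER_CUBIC)
o=np.zeros((396,792,3),np.uint8);o[:,:396]=A;o[:B.shape[0],396:]=B;cv2.imwrite('pics/t2.png',o)
```

```text
t 10.4 tcp [0.4821 0.3474 0.3094] rot [179.69  -0.18  89.89] w 0.696 F [-0.2  0.1  0.4] g 0.0
units left xyz [-7.06  2.93  1.48] turn -0.018333333333333333
[(0.97, [340, 148, 362, 172]), (0.91, [301, 141, 324, 164]), (0.77, [225, 143, 249, 172]), (0.63, [127, 274, 145, 296]), (0.61, [179, 178, 201, 200]), (0.66, [276, 216, 290, 240])]
```

View pics/t2.png

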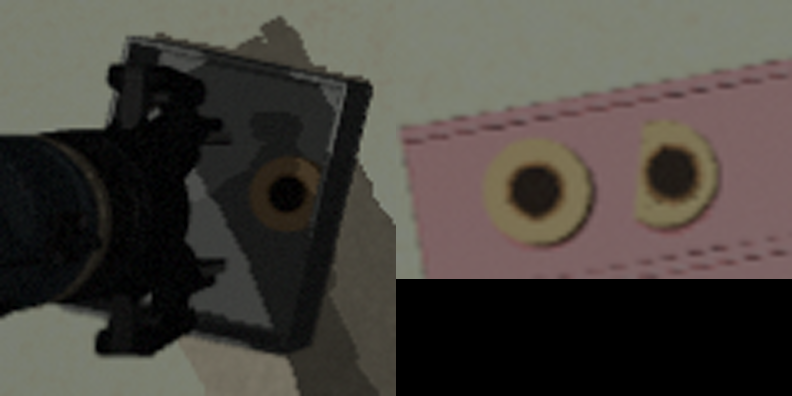

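The crop shows the low roll flat in the bin on its -y side, and the D-roll still in place with its flat facing world +y. The tool at yaw 90 suits it.

Emit:
arm_command --pt "0.65 -0.4 0.17 0 0" --pt "0.65 -0.7 0.29 0 0" --pt "0.65 -0.7 0.29 0 0" --pt "0.65 -0.7 0.29 0 0" --pt "0.65 -0.7 0.29 0 0" --pt "0.65 -0.7 0.29 0 0" --pt "0.65 -0.7 0.29 0 0" --pt "0.65 -0.7 0.29 0 0" --pt "0.65 -0.7 0.29 0 0" --pt "0.65 -0.7 0.29 0 0" --pt "0.65 -0.36 0.15 0 0" --pt "0.65 0 0 0.6 0" --pt "0.65 0 0 0.6 0" --pt "0.65 0 0 0.3 0" --pt "0.65 0 0 0 0" --pt "0.65 0 0 0 0" --pt "0.65 0 0 0 0"

```text
time: 11.97
tcp_pos: [0.5978, 0.0647, 0.2468]
tool_rot: [179.9, -0.0, 89.9]
contact_force: [0.3, 0.6, 0.3]
width: 0.648
grasp_force: 0.0
```

Run:
```python
from h import *
p=np.load('disp.npy')
go(*T(p,[[.069,.055,.194]])[0],90,True)
```

```text
t 11.97 tcp [0.5978 0.0647 0.2468] rot [ 1.7994e+02 -1.0000e-02  8.9850e+01] w 0.648 F [0.3 0.6 0.3] g 0.0
units left xyz [0.   0.03 1.32] turn -0.024999999999999998
```

Emit:
arm_command --pt "0.65 0 0.03 0.5 0" --pt "0.65 0 0 0.5 0" --pt "0.65 0 0 0.32 0" --pt "0.65 0 0 0 0" --pt "0.65 0 0 0 0" --pt "0.65 0 0 0 0" --pt "0.4 0 0 0 0" --pt "0.2 0 0 0 0" --pt "0 0 0 0 0" --pt "0 0 0 0 0" --pt "0 0 0 0 0" --pt "0 0 0 0 0" --pt "0 0 0 -0.3 0" --pt "0 0 0 -0.7 0" --pt "0 0 0 -0.8 0" --pt "0 0 0 -0.8 0" --pt "0 0 0 -0.2 0" --pt "0 0 0 0 0"

```text
time: 13.47
tcp_pos: [0.6, 0.0641, 0.31]
tool_rot: [179.5, 0.0, 89.8]
contact_force: [0.5, 0.5, 0.1]
width: 0.491
grasp_force: 61.0
```

Run:
```python
from h import *
go(.488,.402,.21,80,True)
```

```text
t 13.47 tcp [0.6    0.0641 0.31  ] rot [179.52   0.    89.82] w 0.491 F [0.5 0.5 0.1] g 61.0
units left xyz [ 8.44 -2.83  2.5 ] turn 1.6366666666666667
```

Emit:
arm_command --pt "0 0.4 -0.14 0 0" --pt "0 0.67 -0.22 0 0" --pt "0 0.67 -0.22 0 0" --pt "0 0.67 -0.22 0 0" --pt "0 0.67 -0.22 0 0" --pt "0 0.67 -0.23 0 0" --pt "0 0.67 -0.23 0 0" --pt "0 0.67 -0.23 0 0" --pt "0 0.67 -0.23 0 0" --pt "0 0.67 -0.23 0 0" --pt "0 0.67 -0.23 0 0" --pt "0 0.67 -0.23 0 0" --pt "0 0.67 -0.22 0 0" --pt "0 0 0 0 0.8" --pt "0 0 0 0 0.8" --pt "0 0 0 0 0" --pt "0 0 0 0 0"

```text
time: 14.88
tcp_pos: [0.4853, 0.4018, 0.303]
tool_rot: [-179.9, 0.1, 80.4]
contact_force: [0.1, -0.7, -0.9]
width: 0.493
grasp_force: 61.0
```

Run:
```python
from h import *
go(.488,.402,.21,80,True)
```

```text
t 14.88 tcp [0.4853 0.4018 0.303 ] rot [-1.7985e+02  1.5000e-01  8.0350e+01] w 0.493 F [ 0.1 -0.7 -0.9] g 61.0
units left xyz [0.02 0.07 2.32] turn 0.05833333333333333
```

Emit:
arm_command --pt "0 0 0.07 0.5 0" --pt "0 0 0 0.7 0" --pt "0 0 0 0.6 0" --pt "0 0 0 0.4 0" --pt "0 0 0 0.1 0" --pt "0 0 0 0 0" --pt "0.7 0 0 0 0" --pt "0.7 0 0 0 0" --pt "0.7 0 0 0 0" --pt "0.7 0 0 0 0" --pt "0.7 0 0 0 0" --pt "0.7 0 0 -0.4 0" --pt "0.7 0 0 -0.7 0" --pt "0.7 0 0 -0.7 0" --pt "0.7 0 0 -0.6 0" --pt "0.86 0 0 0 -0.9" --pt "0.86 0 0 0 -0.9" --pt "0.86 0 0 0 -0.9" --pt "0.86 0 0 0 -0.8" --pt "0.86 0 0 0 0"

```text
time: 16.55
tcp_pos: [0.4886, 0.4017, 0.3097]
tool_rot: [179.9, -0.0, 101.3]
contact_force: [-0.7, 0.4, -0.1]
width: 0.861
grasp_force: 0.0
```

Run:
```python
from h import *
go(-.044,.006,.26)
c=camera('top')
for t in('roll_narrow','roll_flat','roll_a'):
    print(t,[(round(d['confidence'],2),[round(v) for v in d['bbox']]) for d in search_frame('top',t)])
```

```text
t 16.55 tcp [0.4886 0.4017 0.3097] rot [ 1.7995e+02 -2.0000e-02  1.0131e+02] w 0.861 F [-0.7  0.4 -0.1] g 0.0
units left xyz [-10.02  -1.78   1.24] turn 0.018333333333333333
roll_narrow [(0.94, [178, 179, 201, 200]), (0.9, [338, 149, 360, 169]), (0.6, [126, 273, 146, 295]), (0.6, [301, 143, 321, 162]), (0.59, [223, 145, 251, 170])]
roll_flat [(0.75, [97, 269, 117, 290]), (0.54, [305, 257, 354, 306])]
roll_a [(0.94, [356, 199, 380, 222]), (0.6, [331, 208, 349, 227]), (0.57, [241, 217, 269, 245])]
```

Emit:
arm_command --pt "0.86 -0.4 -0.08 0 0" --pt "0.86 -0.7 -0.12 0 0" --pt "0.86 -0.7 -0.12 0 0" --pt "0.86 -0.7 -0.12 0 0" --pt "0.86 -0.7 -0.12 0 0" --pt "0.86 -0.7 -0.12 0 0" --pt "0.86 -0.7 -0.12 0 0" --pt "0.86 -0.7 -0.13 0 0" --pt "0.86 -0.7 -0.13 0 0" --pt "0.86 -0.7 -0.13 0 0" --pt "0.86 -0.7 -0.13 0 0" --pt "0.86 -0.7 -0.13 0 0" --pt "0.86 -0.7 -0.13 0 0" --pt "0.86 -0.7 -0.13 0 0" --pt "0.86 -0.52 -0.1 0 0" --pt "0.86 0 0 0.6 0" --pt "0.86 0 0 0.5 0" --pt "0.86 0 0 0 0" --pt "0.86 0 0 0 0" --pt "0.86 0 0 0 0"

```text
time: 18.42
tcp_pos: [0.4958, -0.0055, 0.266]
tool_rot: [179.9, 0.0, 101.2]
contact_force: [0.1, 0.1, 0.3]
width: 0.857
grasp_force: 0.0
```

Run:
```python
from h import *
go(-.044,.006,.191)
s=camera('side');cv2.imwrite('pics/s3.png',cv2.resize(s['pixels'][205:305,240:370],None,fx=6,fy=6,interpolation=cv2.INTER_CUBIC))
```

```text
t 18.42 tcp [ 0.4958 -0.0055  0.266 ] rot [1.7995e+02 2.0000e-02 1.0121e+02] w 0.857 F [0.1 0.1 0.3] g 0.0
units left xyz [-0.    0.04  1.88] turn 0.0016666666666666668
```

View pics/s3.png

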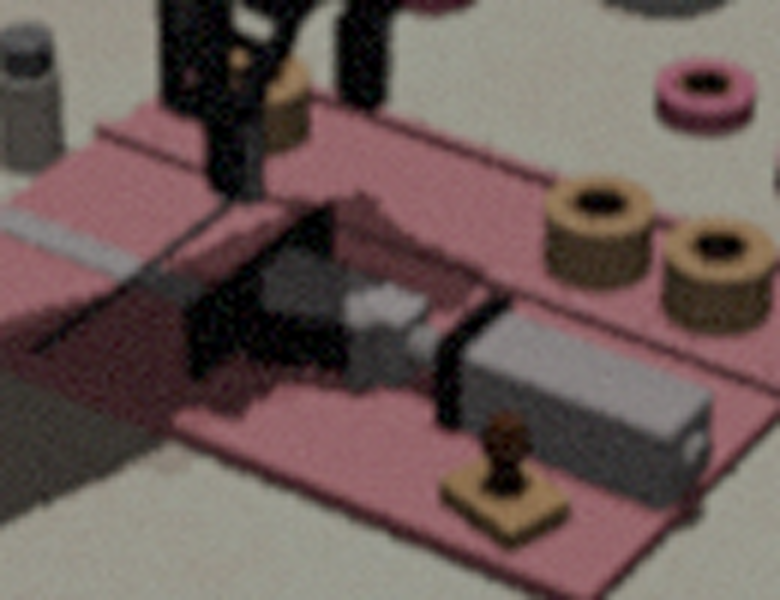

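The crop shows the fingers above the head and lever, straddling them behind the T-foot. The lever stands open, and the stamp and glue are undisturbed. Going down gently.

Emit:
arm_command --pt "0.9 0 0.02 0.3 0" --pt "0.9 0 0 0.4 0" --pt "0.9 0 0 0.3 0" --pt "0.9 0 0 0.3 0" --pt "0.9 0 0 0.3 0" --pt "0.9 0 0 0.2 0" --pt "0.9 0 0 0 0" --pt "0.9 0 0 0 0" --pt "0.9 0 0 0 0"

```text
time: 19.22
tcp_pos: [0.4967, -0.0055, 0.1936]
tool_rot: [180.0, 0.0, 101.2]
contact_force: [-0.3, -0.2, 0.1]
width: 0.904
grasp_force: 0.0
```

Run:
```python
from h import *
go(-.044,.0674,.191)
```

```text
t 19.22 tcp [ 0.4967 -0.0055  0.1936] rot [1.7995e+02 2.0000e-02 1.0122e+02] w 0.904 F [-0.3 -0.2  0.1] g 0.0
units left xyz [1.54 0.02 0.06] turn 0.0033333333333333335
```

Emit:
arm_command --pt "0.9 0.1 0 0.04 0" --pt "0.9 0.2 0 0 0" --pt "0.9 0.25 0 0 0" --pt "0.9 0.25 0 0 0" --pt "0.9 0.25 0 0 0" --pt "0.9 0.2 0 0 0" --pt "0.9 0.1 0 0 0" --pt "0.9 0.05 0 0 0" --pt "0.9 0 0 0 0" --pt "0.9 0 0 0 0" --pt "0.9 0 0 0 0"

```text
time: 20.13
tcp_pos: [0.4854, 0.0494, 0.1915]
tool_rot: [-180.0, -0.0, 101.2]
contact_force: [2.4, -3.1, 2.6]
width: 0.9
grasp_force: 1.6
```

Run:
```python
from h import *
go(-.044,.0674,.191)
p=np.load('disp.npy')
s=camera('side');im=s['pixels'];f=8;x0,y0=255,205
o=cv2.resize(im[y0:y0+75,x0:x0+100],None,fx=f,fy=f,interpolation=cv2.INTER_CUBIC)
# overlay: predicted foot outer face top edge if edge at mark (green), mark centreline (blue)
for P,col in(([(-.089,.0864,.048),(-.089,.0864,.014)],(0,255,0)),([(-.089,.0864,.048),(.001,.0864,.048)],(0,255,0)),([(-.107,.0864,.0135),(.023,.0864,.0135)],(255,100,0))):
    q=(proj(s,T(p,P))-[x0,y0]+.5)*f;cv2.line(o,*[tuple(map(int,v)) for v in q],col,1)
cv2.imwrite('pics/s4.png',o)
```

```text
t 20.13 tcp [0.4854 0.0494 0.1915] rot [-1.7998e+02 -1.0000e-02  1.0121e+02] w 0.9 F [ 2.4 -3.1  2.6] g 1.6
units left xyz [0.14 0.03 0.01] turn 0.0016666666666666668
```

View pics/s4.png

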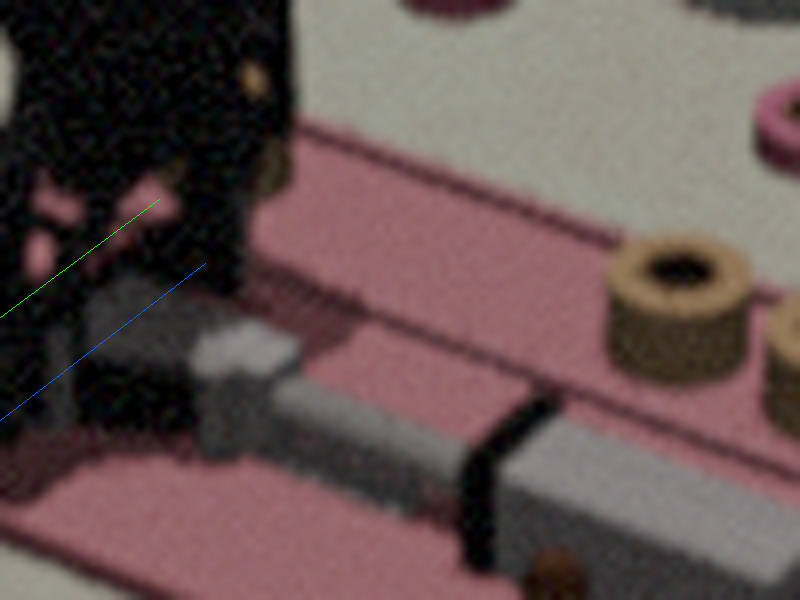

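The crop shows the T-foot just short of the overlay lines, drawn well out with the lever still open below the head. I'll measure the draw by the shift of the head's -y end between pictures.

```bash
cat >> h.py <<'E'
def draw():
    "leg draw (mm) from rectified strips of head's -y end, now vs start"
    p=np.load('disp.npy');out={}
    for n,xs,z in(('top',np.arange(-.056,-.0239,.0005),.046),('side',np.arange(-.05,-.0299,.0005),.046)):
        ys=np.arange(-.075,.06,.0005);X,Y=np.meshgrid(xs,ys,indexing='ij')
        c=camera(n);q=proj(c,T(p,np.c_[X.ravel(),Y.ravel(),np.full(X.size,z)])).reshape(*X.shape,2).astype(np.float32)
        r=[cv2.cvtColor(cv2.remap(i,q,None,cv2.INTER_CUBIC),cv2.COLOR_BGR2GRAY) for i in(cv2.imread(f'pics/{n}0.png'),c['pixels'])]
        a=r[0][:,40:90]  # y -.055..-.030
        m=cv2.matchTemplate(r[1],a,cv2.TM_CCOEFF_NORMED)[0];k=m.argmax();out[n]=((k-40)*.5,round(float(m[k]),3))
        cv2.imwrite(f'pics/st_{n}.png',cv2.resize(np.vstack(r),None,fx=2.8,fy=2.8))
    print('draw',out)
E
python3 - <<'E'
from h import *
draw()
a=cv2.imread('pics/st_top.png');b=cv2.imread('pics/st_side.png')
cv2.imwrite('pics/st.png',np.vstack([a,b])[:600])
E
```

```text
draw {'top': (np.float64(49.5), 0.869), 'side': (np.float64(-18.0), 0.754)}
```

View pics/st.png

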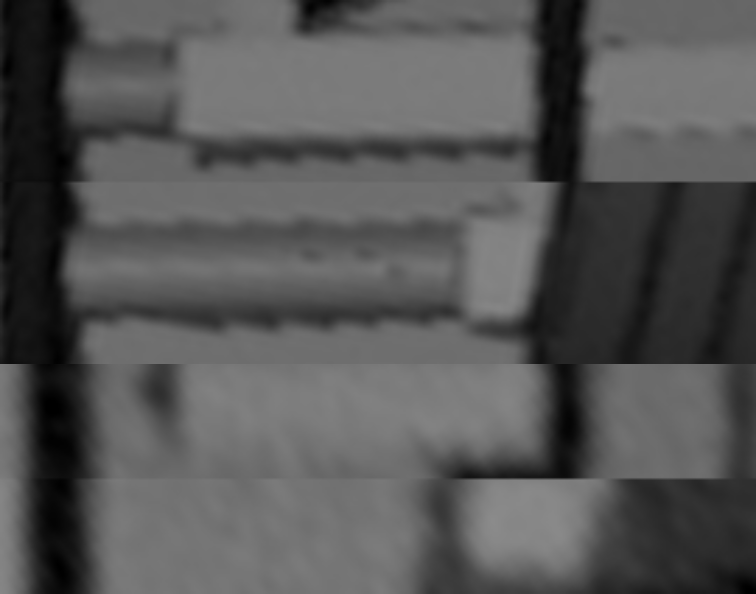

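Top strip: the head's end moved from column 180 to 463, which is 50.5 mm, and the side strip agrees. About 57.5 mm is needed, so push roughly 6.6 mm more and re-measure.

Emit:
arm_command --pt "0.9 0.08 0 0 0" --pt "0.9 0.08 0 0 0" --pt "0.9 0 0 0 0" --pt "0.9 0 0 0 0" --pt "0.9 0 0 0 0" --pt "0.9 0 0 0 0"

```text
time: 20.78
tcp_pos: [0.4841, 0.0558, 0.1914]
tool_rot: [-180.0, -0.0, 101.2]
contact_force: [2.0, -2.9, 1.5]
width: 0.902
grasp_force: 1.6
```

Run:
```python
from h import *
go(-.044,.0674,.191)
draw()
r=cv2.imread('pics/st_top.png',0);h=r.shape[0]//2
for a,s in((r[40:130],'0'),(r[h+40:h+130],'1')):
    g=np.gradient(cv2.GaussianBlur(a.mean(0)[None],(9,1),0)[0]);w_=slice(120,500);print(s,120+g[w_].argmax(),[int(v) for v in (120+np.argsort(-g[w_])[:4])])
```

```text
t 20.78 tcp [0.4841 0.0558 0.1914] rot [-1.7998e+02 -1.0000e-02  1.0122e+02] w 0.902 F [ 2.  -2.9  1.5] g 1.6
units left xyz [-0.03  0.03  0.01] turn 0.0033333333333333335
draw {'top': (np.float64(57.5), 0.906), 'side': (np.float64(-17.5), 0.756)}
0 178 [178, 177, 179, 176]
1 499 [499, 498, 497, 496]
```

Draw is now 57.3 mm, on the mark, and the lever is still open. Squeezing.

Emit:
arm_command --pt "0.8 0 0 0 0" --pt "0.7 0 0 0 0" --pt "0.6 0 0 0 0" --pt "0.5 0 0 0 0" --pt "0.4 0 0 0 0" --pt "0.3 0 0 0 0" --pt "0.2 0 0 0 0" --pt "0.1 0 0 0 0" --pt "0 0 0 0 0" --pt "0 0 0 0 0" --pt "0 0 0 0 0" --pt "0 0 0 0 0"

```text
time: 21.88
tcp_pos: [0.4843, 0.0557, 0.1914]
tool_rot: [180.0, 0.0, 101.2]
contact_force: [4.0, -2.6, -0.9]
width: 0.296
grasp_force: 62.9
```

Run:
```python
from h import *
go(-.044,.0674,.191)
draw()
r=cv2.imread('pics/st_top.png',0);h=r.shape[0]//2
a=r[h+40:h+130];g=np.gradient(cv2.GaussianBlur(a.mean(0)[None],(9,1),0)[0]);print(120+g[120:540].argmax())
```

```text
t 21.88 tcp [0.4843 0.0557 0.1914] rot [1.7999e+02 1.0000e-02 1.0120e+02] w 0.296 F [ 4.  -2.6 -0.9] g 62.9
units left xyz [-0.02  0.03  0.01] turn 0.0
draw {'top': (np.float64(57.5), 0.906), 'side': (np.float64(-17.5), 0.732)}
500
```

Grip is 63 N and the width reads 0.296, which is 28 mm once the offset seen on the 44 mm rolls is allowed for, so the lever is shut. The draw is unchanged. Handing in.

```bash
python3 -c "
from bench import *
print(job_done())"
```

```text
the job is handed in; nothing more can be done
None
```

The job is handed in, but the hand-in returned no verdict: by my measurements both misshapen rolls are in the bin, the leg is held within about 1.5 mm of the mark, and the lever is squeezed shut at about 63 N with the hand still holding.

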